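# Load, tip and pin the screw-driving jig for case locks, then key in its job

### The arm

A 7-joint arm with a two-finger parallel gripper is mounted at the origin on the work surface. World frame = base frame: x ahead of the robot, y to its left, z up, the work surface at z = 0. Lengths are in m, angles in degrees, forces in N, time in s.
With the tool pointing down it reaches from about 0.35 to 0.9 m from the base axis. Payload 8.1 kg.
Tool frame: the origin (TCP) lies between the finger pads; the fingertips stand 17 mm ahead of it and the grasp point (between the pads) lies 2 mm behind it (env.finger_overhang is the distance from the TCP to the fingertips, in m); z points along the fingers, y is the line along which they close (so a half turn about z gives the same grasp; the last joint's range is limited). The gripper opens to 92 mm and grips with 3 to 60 N. Pads are 19 mm wide; open, the fingers measure 130 mm over their backs; the gripper's body (75 mm by 190 mm) begins 47 mm behind the grasp point.
Start: joints at [-76.582, 24.895, 1.432, 90.138, -0.665, 64.973, -4.303], TCP at [0.207, 0.59, 0.244] pointing down, gripper open.
Joint ranges: [-149.89, 149.89], [-25.12, 119.58], [-72.63, 75.52], [4.76, 147.25], [-75.54, 255.54], [6.69, 114.76], [-157.13, 157.13]. Speed limits (degrees/s): [127.2, 127.2, 172.46, 172.46, 180, 180, 180].

### API

Orientations are given as [roll, pitch, yaw] about the fixed x, y, z axes, in that order (R = Rz(yaw) Ry(pitch) Rx(roll)).
In Python, from station import env, open_jaws, close_gripper, ik, viewer, ticket, nets gives the robot as it stands. Calls block until the motion is done:
- env.goto(position, orientation): joint-space move of the TCP to a pose.
- env.move_linear(position, rate=0.15, rotation=None, force_limit=None): straight line of the TCP; rotation=None keeps the orientation; rate is the mean speed in m/s. With force_limit (N) it stops when the force on the tool has changed by that much, and returns True; else False.
- env.goto_joints(angles): joint-space move.
- open_jaws() and close_gripper(grip_force=None): open the fingers fully, or close them until they stop; grip_force is the grip in N (None keeps the last).
- env.pause(seconds).
- ik(position, orientation): joint angles nearest the present ones, or None.
- viewer.get_image(name): name is "side" or "top" or "wrist"; returns the picture (480x640x3 uint8, blue, green, red); there is no depth.
- viewer.calibration(name): a dict with "mtx" (3x3 intrinsics, pixels), "pose" (4x4, takes a point from camera to world coordinates). Camera axes: x right, y down, z forward; pixel columns grow to the right and rows downward; lengths in m; the calibration is good to about 2 mm. A picture is of the moment at which its call begins: read the wrist's pose just before it. calibration takes no time and is no camera call; for the wrist camera it gives the pose at the moment of the call.
A pose or a line that the arm cannot do raises env.PlanningError and nothing moves.
- ticket.hand_in(): hands the job in; it is judged then, once.
Trained networks look in the newest picture that a camera, given by its name, has taken for a name from the list of things; names that differ only in an ending like _2 or _b are one class to them, and where a whole thing is asked for, a point or a joint stands for the part that bears it (a point fixed in the world has none). Each returns a list of dicts, best first, with "p" (0 to 1); they miss things now and then, are a little off and sometimes report something else, mostly with a low value. They report only what shows in the picture. A call takes as long as a camera call.
- nets.recognise(camera, label): "position" ([x, y, z] in m, in world coordinates, good to about 4 mm: the middle of the surface that is visible of it).
Readings, each from a call of its own:
- env.current_clock(): time.
- env.current_joints(): joint angles.
- env.current_dq(): joint speeds.
- env.current_joint_torque(): joint torques, N m.
- env.current_position(): TCP position.
- env.current_eef_rot(): TCP orientation.
- env.current_contact_force(): force on the tool from outside, world axes, zero at the start.
- env.current_wrist_torque(): the same for the moment, N m.
- env.current_grip_width(): finger opening in m.
- env.current_finger_force(): force on a finger pad.
Only numpy, scipy, OpenCV 4.12 (cv2) and the standard library are available. Lean on these libraries where they do the work, as an engineer would, in place of code of your own. Each camera call takes 0.05 s, during which the arm holds its last target. There are 200 camera calls.

### The job

Get the jig ready for the screwdriver: lay every lock body from the bench into a nest of the tilting cradle, one to a nest and flat on its floor, tip the cradle towards you to its 30 degree notch and lock it there with the pin pushed fully down in the lock bush. Only then set job 426 on the keypad: press Clear, 4, 2, 6 and Enter, one key at a time in that order and no other key (digits 1 2 3 run along the far row and 4 5 6 along the middle one, left to right; Clear is the square key of the near row and Enter the wide one). Leave the other things on the bench where they are.

Things in the scene. Friction and masses are not known exactly. Their poses are not given: they have to be found in the camera images.
- lock0: zinc case lock body (2 to 4 are present, absent ones are None): foot plate 50 mm (x) by 64 (y), 16 thick, with a housing 24 (x) by 36 (y) up to 46 mm and a brass barrel face 3 mm high on it. Origin: centre of the underside, z up. Stands upright, 140 to 280 g. Grip the housing across x, fingertips above the foot plate. Fits a nest either way round.
- cradle_mid (a point): centre of the cradle plate, in the plane of the nest floors, 20 mm below the trunnion axis at level. Axes turn with the cradle: z out of the nests, y left along the trunnion axis, x away from the robot. Four nests: pockets 55 mm (x) by 69 (y), walls 16 high, floor centres at x = -35 or 35, y = -45 or 45, z = 0 mm here. A lock's y goes along this y.
- cradle (a joint): angle of the tilting cradle about its trunnion axis, 150 mm above the bench: 0 level, positive = near edge with the lever tipped down towards the robot; -0.35 to 0.95 rad. Stiff (1.2 N m friction, 8 N at the lever), stays where left. Its index plate (radius 60 mm) turns under the lock bush; two radial notches 15 mm wide come below it, at 0 and at 0.524 rad (30 degrees).
- lever_grip (a point): middle of the black lever grip on the near edge of the cradle: a bar 22 mm in diameter, 70 long, along the cradle's x on its mid-line, 150 mm in -x and 24 mm below the trunnion axis (axes as cradle_mid). Pinch it from above across y and follow the arc about the axis; it pivots between the pads.
- lock_bush (a point): mouth of the lock bush: a vertical hole 15 mm wide through the 20 mm steel bridge over the index plate, straight above the trunnion axis, 130 mm right of the cradle's mid-line, 233 mm above the bench (highest part of the jig). z up, y left along the axis, x away. With a notch below, the pin's collar comes to rest on the bridge; without, the pin stops 20 mm short.
- pin: locking pin, at first upright in its park hole (mouth 195 mm above the bench, 15 mm wide, through) at the jig's left end. Shank 12 mm in diameter, 43 mm below the collar, last 9 mm tapered to 6; collar 28 across, 4 thick; black knob 24 across, 4 to 34 mm above the origin. Origin: centre of the collar's underside; z up the pin. 110 g.
- keypad: job keypad, box 170 mm (x) by 145 (y), fixed. Origin: centre of underside; x away from the robot to the display strip (54 high), y left. Eight blank white keys, tops 56 mm above the bench, 10 proud of the panel. Centres (x, y) in mm: 1 (26,40), 2 (26,0), 3 (26,-40), 4 (-14,40), 5 (-14,0), 6 (-14,-40), Clear (-54,40), Enter (-54,-20). Keys 24 mm square, Enter 24 by 64.
- lock1: another lock body, same as lock0; None if absent
- lock2: another lock body, same as lock0; None if absent
- lock3: another lock body, same as lock0; None if absent
- key1 (a joint): travel of key 1: far row, left (seen from the robot, display at the far side); 0 up, 0.005 m fully down, springs back; 1.5 N to start, 4 N fully down; pressed from 3.5 mm
- key2 (a joint): travel of key 2: far row, middle (seen from the robot, display at the far side); 0 up, 0.005 m fully down, springs back; 1.5 N to start, 4 N fully down; pressed from 3.5 mm
- key3 (a joint): travel of key 3: far row, right (seen from the robot, display at the far side); 0 up, 0.005 m fully down, springs back; 1.5 N to start, 4 N fully down; pressed from 3.5 mm
- key4 (a joint): travel of key 4: middle row, left (seen from the robot, display at the far side); 0 up, 0.005 m fully down, springs back; 1.5 N to start, 4 N fully down; pressed from 3.5 mm
- key5 (a joint): travel of key 5: middle row, middle (seen from the robot, display at the far side); 0 up, 0.005 m fully down, springs back; 1.5 N to start, 4 N fully down; pressed from 3.5 mm
- key6 (a joint): travel of key 6: middle row, right (seen from the robot, display at the far side); 0 up, 0.005 m fully down, springs back; 1.5 N to start, 4 N fully down; pressed from 3.5 mm
- key_clear (a joint): travel of the Clear key: near row, left, square (seen from the robot, display at the far side); 0 up, 0.005 m fully down, springs back; 1.5 N to start, 4 N fully down; pressed from 3.5 mm
- key_enter (a joint): travel of the Enter key: near row, the wide one at middle and right (seen from the robot, display at the far side); 0 up, 0.005 m fully down, springs back; 1.5 N to start, 4 N fully down; pressed from 3.5 mm
- tape: bystander: a roll of tape lying flat, 86 mm across, 25 mm high, hollow; origin at its underside. Leave it alone
- grease_pot: bystander: a small closed jar, 52 mm across, 50 mm high; origin at its underside. Leave it alone
- mallet: bystander: a soft-faced mallet lying flat, 280 mm long; origin at its underside. Leave it alone
- white_tub: bystander: an open white tub, 110 mm across, 100 mm high; origin at its underside. Leave it alone
- spray_can: bystander: an upright spray can, 66 mm across, 170 mm high; origin at its underside. Leave it alone
- glass_bottle: bystander: an upright glass bottle, 64 mm across, 200 mm high; origin at its underside. Leave it alone

How it is judged (in metres and radians):
On the way, in this order (a step that is already met when the one before it is completed fails the run):
1. every lock body present lies in a nest of its own and the cradle is tipped to its 30 degree notch with the pin fully down in the lock bush (z of lock0 in the frame of cradle_mid between -0.004 and 0.004 m and angle between the z axis of each of lock0, lock1, lock2, lock3 and the z axis of cradle_mid, either way round below 0.12 rad and angle between the y axis of each of lock0, lock1, lock2, lock3 and the y axis of cradle_mid, either way round below 0.15 rad and ((x of lock0 in the frame of cradle_mid between -0.04 and -0.03 m and y of lock0 in the frame of cradle_mid between -0.05 and -0.04 m) or (x of lock0 in the frame of cradle_mid between -0.04 and -0.03 m and y of lock0 in the frame of cradle_mid between 0.04 and 0.05 m) or (x of lock0 in the frame of cradle_mid between 0.03 and 0.04 m and y of lock0 in the frame of cradle_mid between -0.05 and -0.04 m) or (x of lock0 in the frame of cradle_mid between 0.03 and 0.04 m and y of lock0 in the frame of cradle_mid between 0.04 and 0.05 m)) and z of lock1 in the frame of cradle_mid between -0.004 and 0.004 m and ((x of lock1 in the frame of cradle_mid between -0.04 and -0.03 m and y of lock1 in the frame of cradle_mid between -0.05 and -0.04 m) or (x of lock1 in the frame of cradle_mid between -0.04 and -0.03 m and y of lock1 in the frame of cradle_mid between 0.04 and 0.05 m) or (x of lock1 in the frame of cradle_mid between 0.03 and 0.04 m and y of lock1 in the frame of cradle_mid between -0.05 and -0.04 m) or (x of lock1 in the frame of cradle_mid between 0.03 and 0.04 m and y of lock1 in the frame of cradle_mid between 0.04 and 0.05 m)) and z of lock2 in the frame of cradle_mid between -0.004 and 0.004 m and ((x of lock2 in the frame of cradle_mid between -0.04 and -0.03 m and y of lock2 in the frame of cradle_mid between -0.05 and -0.04 m) or (x of lock2 in the frame of cradle_mid between -0.04 and -0.03 m and y of lock2 in the frame of cradle_mid between 0.04 and 0.05 m) or (x of lock2 in the frame of cradle_mid between 0.03 and 0.04 m and y of lock2 in the frame of cradle_mid between -0.05 and -0.04 m) or (x of lock2 in the frame of cradle_mid between 0.03 and 0.04 m and y of lock2 in the frame of cradle_mid between 0.04 and 0.05 m)) and z of lock3 in the frame of cradle_mid between -0.004 and 0.004 m and ((x of lock3 in the frame of cradle_mid between -0.04 and -0.03 m and y of lock3 in the frame of cradle_mid between -0.05 and -0.04 m) or (x of lock3 in the frame of cradle_mid between -0.04 and -0.03 m and y of lock3 in the frame of cradle_mid between 0.04 and 0.05 m) or (x of lock3 in the frame of cradle_mid between 0.03 and 0.04 m and y of lock3 in the frame of cradle_mid between -0.05 and -0.04 m) or (x of lock3 in the frame of cradle_mid between 0.03 and 0.04 m and y of lock3 in the frame of cradle_mid between 0.04 and 0.05 m)) and value of joint cradle between 0.4536 and 0.5936 rad and distance between pin and lock_bush below 0.005 m and angle between pin's own z axis and vertical below 0.12 rad), for 0.3 s.
2. Clear is pressed alone (value of joint key_clear above 0.0035 m and value of joint each of key1, key2, key3, key4, key5, key6, key_enter below 0.0015 m), for 0.05 s.
3. 4 is pressed alone (value of joint key4 above 0.0035 m and value of joint each of key1, key2, key3, key5, key6, key_clear, key_enter below 0.0015 m), for 0.05 s.
4. 2 is pressed alone (value of joint key2 above 0.0035 m and value of joint each of key1, key3, key4, key5, key6, key_clear, key_enter below 0.0015 m), for 0.05 s.
5. 6 is pressed alone (value of joint key6 above 0.0035 m and value of joint each of key1, key2, key3, key4, key5, key_clear, key_enter below 0.0015 m), for 0.05 s.
6. Enter is pressed alone (value of joint key_enter above 0.0035 m and value of joint each of key1, key2, key3, key4, key5, key6, key_clear below 0.0015 m), for 0.05 s.
At the end, for the whole second after the job is handed in: Each lock in its own nest (5 mm in x and y, 4 mm in z, tilt 0.12, turn 0.15 rad); cradle at 0.524 rad (0.07); pin collar within 5 mm of the lock bush mouth, pin upright (0.12 rad); keys up (under 1.5 mm); all at rest. Pressed = past 3.5 mm with the others up (all of step 1 and value of joint each of key1, key2, key3, key4, key5, key6, key_clear, key_enter below 0.0015 m and linear speed of each of pin, lock0, lock1, lock2, lock3 below 0.02 m/s); the robot touches nothing.
It fails at once if a key that is not in the job number is pressed (1, 3 or 5) (value of joint any of key1, key3, key5 above 0.0035 m).
It fails at once if two keys are pressed at the same time ((value of joint key1 above 0.0025 m and value of joint any of key2, key3, key4, key5, key6, key_clear, key_enter above 0.0025 m) or (value of joint key2 above 0.0025 m and value of joint any of key3, key4, key5, key6, key_clear, key_enter above 0.0025 m) or (value of joint key3 above 0.0025 m and value of joint any of key4, key5, key6, key_clear, key_enter above 0.0025 m) or (value of joint key4 above 0.0025 m and value of joint any of key5, key6, key_clear, key_enter above 0.0025 m) or (value of joint key5 above 0.0025 m and value of joint any of key6, key_clear, key_enter above 0.0025 m) or (value of joint key6 above 0.0025 m and value of joint any of key_clear, key_enter above 0.0025 m) or (value of joint key_clear above 0.0025 m and value of joint key_enter above 0.0025 m)).
It fails at once if Enter is pressed while the cradle is not pinned at 30 degrees (value of joint key_enter above 0.0035 m and not (value of joint cradle between 0.4536 and 0.5936 rad and distance between pin and lock_bush below 0.008 m)).
It fails at once if a bystander is shoved more than 8 cm from its place (distance of any of tape, grease_pot, mallet, white_tub, spray_can, glass_bottle from where it was at the start of the episode above 0.08 m).
It fails at once if an upright bystander is knocked over (angle between any of spray_can, glass_bottle, white_tub, grease_pot's own z axis and vertical above 0.7 rad).
Of lock0, lock1, lock2, lock3 only 2 to 4 are there at a start; the rules pass over those that are not, and their reading is None.
At some moment in a run one of lock0, lock1, lock2, lock3 may be knocked a few centimetres aside while the robot is not near it.
It also fails if it takes over 210 s, if anything falls off the work surface, if the arm or the gripper's body presses on something with over 40 N, if the wrist force passes 120 N, or if a joint passes its speed limit or range.

## Working session

There is one attempt and no reset: what is moved stays moved. The work goes in short steps, each a Python script; the robot and the scene stay as the last script left them, time stands still between calls to the robot, and variables do not carry over. Pictures are saved under pics/ and viewed, at most 14 in all, crops included, and the job is handed in when it is done.

```bash
ls; mkdir -p pics
python3 - <<'E'
from station import env, viewer, nets
import cv2
for c in ("top","side"):
    im=viewer.get_image(c); cv2.imwrite(f"pics/{c}0.png",im)
    k=viewer.calibration(c); print(c,k["mtx"].round(1).tolist(),k["pose"].round(3).tolist())
    for n in ["lock0","cradle_mid","lever_grip","pin","keypad","tape","grease_pot","mallet","white_tub","spray_can","glass_bottle"]:
        try: print(n,[(round(d["p"],2),[round(float(v),3) for v in d["position"]]) for d in nets.recognise(c,n)][:6])
        except Exception as e: print(n,repr(e))
print(env.current_clock(), env.finger_overhang)
E
```

```text
pics
station.py
top [[452.0, 0.0, 326.1], [0.0, 452.0, 247.0], [0.0, 0.0, 1.0]] [[0.001, -0.996, 0.084, 0.525], [-1.0, -0.002, -0.015, 0.004], [0.015, -0.084, -0.996, 1.258], [0.0, 0.0, 0.0, 1.0]]
lock0 [(0.98, [0.551, -0.153, 0.019]), (0.92, [0.656, -0.053, 0.018]), (0.68, [0.502, -0.278, 0.06])]
cradle_mid [(0.71, [0.56, 0.237, 0.139])]
lever_grip [(0.7, [0.563, 0.238, 0.141]), (0.5, [0.541, -0.277, 0.056])]
pin [(0.48, [0.553, 0.381, 0.226]), (0.42, [0.658, -0.052, 0.02]), (0.25, [0.564, 0.242, 0.14])]
keypad [(0.59, [0.513, -0.313, 0.049])]
tape []
grease_pot [(0.87, [0.439, -0.159, 0.051])]
mallet [(0.67, [0.771, -0.112, 0.024]), (0.33, [0.566, 0.238, 0.138])]
white_tub [(0.7, [0.785, 0.174, 0.026]), (0.59, [0.559, -0.048, 0.03]), (0.51, [0.542, -0.279, 0.055])]
spray_can []
glass_bottle [(0.66, [0.622, -0.48, 0.124])]
side [[510.6, 0.0, 322.7], [0.0, 510.6, 241.7], [0.0, 0.0, 1.0]] [[-0.861, -0.412, 0.297, 0.228], [-0.508, 0.683, -0.525, 0.671], [0.013, -0.603, -0.798, 1.144], [0.0, 0.0, 0.0, 1.0]]
lock0 [(0.71, [0.652, -0.054, 0.015]), (0.59, [0.546, -0.149, 0.015])]
cradle_mid [(0.63, [0.563, 0.245, 0.139]), (0.2, [0.761, -0.092, 0.024])]
lever_grip [(0.7, [0.556, 0.242, 0.141])]
pin [(0.79, [0.549, 0.388, 0.228]), (0.28, [0.456, -0.335, 0.057])]
keypad [(0.73, [0.762, -0.09, 0.024]), (0.7, [0.512, -0.294, 0.05])]
tape [(0.87, [0.553, -0.039, 0.019])]
grease_pot [(0.81, [0.427, -0.148, 0.042])]
mallet [(0.73, [0.76, -0.088, 0.021]), (0.67, [0.512, 0.532, 0.166])]
white_tub [(0.76, [0.777, 0.162, 0.059])]
spray_can [(0.96, [0.51, 0.532, 0.166])]
glass_bottle [(0.93, [0.627, -0.48, 0.106])]
1.2 0.017
```

View pics/top0.png

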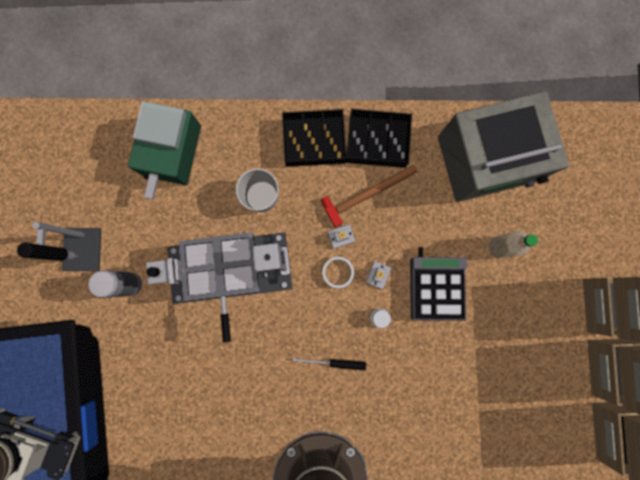

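View pics/side0.png

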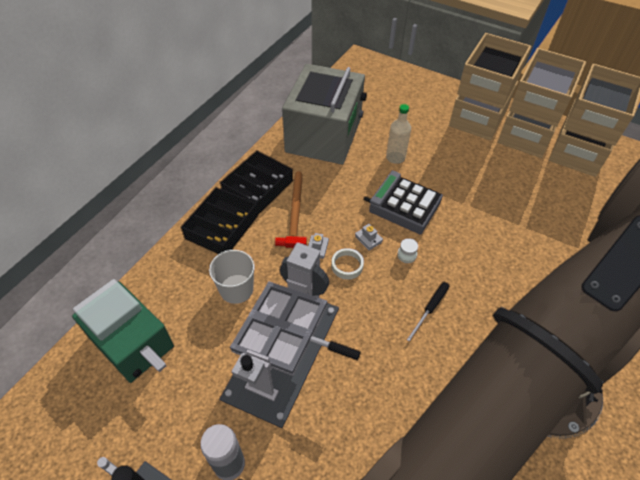

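The top picture shows two locks, at about (341,236) and (378,275). The cradle, at (220,265), has four empty nests and is slightly yawed. The pin is at (153,270), the bridge at (268,262), and the keypad at (438,290). I'll refine these with the wrist camera.

Run:
```python
from station import env, viewer, nets
import cv2, numpy as np
p=list(env.current_position()); print(p, env.current_eef_rot())
env.move_linear([p[0],p[1],0.45],rate=0.3)
for i,(pos,labs) in enumerate([([0.50,0.24,0.5],["cradle_mid","lever_grip","pin","lock_bush"]),([0.55,-0.10,0.35],["lock0","tape"]),([0.46,-0.3,0.42],["keypad"])]):
    env.goto(pos,[180,0,0]); 
    env.pause(0.3)
    k=viewer.calibration("wrist"); im=viewer.get_image("wrist"); cv2.imwrite(f"pics/w{i}.png",im)
    np.savez(f"pics/w{i}.npz",**k)
    for n in labs: 
      try: print(n,[(round(d["p"],2),[round(float(v),3) for v in d["position"]]) for d in nets.recognise("wrist",n)][:6])
      except Exception as e: print(n,repr(e))
    print(k["mtx"].round(1).tolist(),k["pose"].round(3).tolist())
print(env.current_clock())
```

```text
[np.float64(0.20655693899423302), np.float64(0.5899052885061992), np.float64(0.24375385317747464)] [ 1.79996309e+02 -6.57624813e-04  1.60698066e+02]
cradle_mid [(0.66, [0.567, 0.244, 0.14]), (0.46, [0.499, -0.271, 0.055])]
lever_grip [(0.85, [0.567, 0.239, 0.139])]
pin [(0.84, [0.556, 0.383, 0.229])]
lock_bush [(0.85, [0.576, 0.234, 0.143]), (0.54, [0.512, -0.268, 0.048]), (0.37, [0.439, -0.148, 0.048]), (0.25, [0.651, -0.047, 0.021])]
[[337.9, 0.0, 315.9], [0.0, 337.9, 239.1], [0.0, 0.0, 1.0]] [[0.001, -0.961, -0.278, 0.574], [-1.0, -0.001, 0.0, 0.241], [-0.001, 0.278, -0.961, 0.641], [0.0, 0.0, 0.0, 1.0]]
lock0 [(0.82, [0.654, -0.06, 0.018]), (0.81, [0.558, -0.154, 0.015]), (0.51, [0.534, -0.357, 0.054])]
tape [(0.84, [0.552, -0.041, 0.024])]
[[337.9, 0.0, 315.9], [0.0, 337.9, 239.1], [0.0, 0.0, 1.0]] [[0.001, -0.961, -0.278, 0.625], [-1.0, -0.001, 0.001, -0.099], [-0.001, 0.278, -0.961, 0.492], [0.0, 0.0, 0.0, 1.0]]
keypad [(0.72, [0.522, -0.318, 0.051]), (0.36, [0.459, -0.283, 0.055])]
[[337.9, 0.0, 315.9], [0.0, 337.9, 239.1], [0.0, 0.0, 1.0]] [[0.002, -0.96, -0.278, 0.535], [-1.0, -0.002, 0.001, -0.299], [-0.001, 0.278, -0.96, 0.561], [0.0, 0.0, 0.0, 1.0]]
7.4417
```

View pics/w0.png

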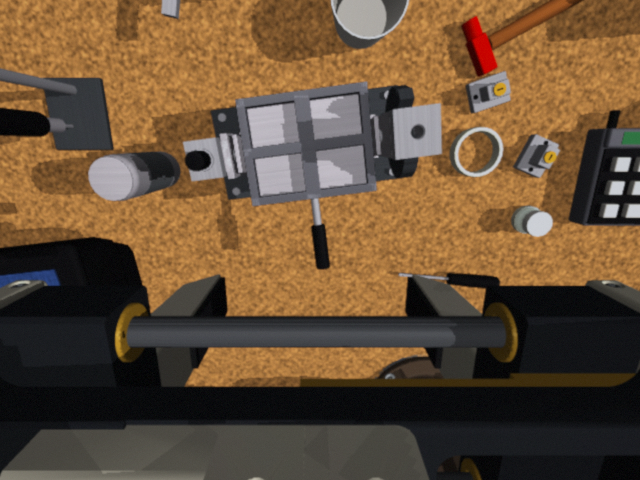

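View pics/w1.png

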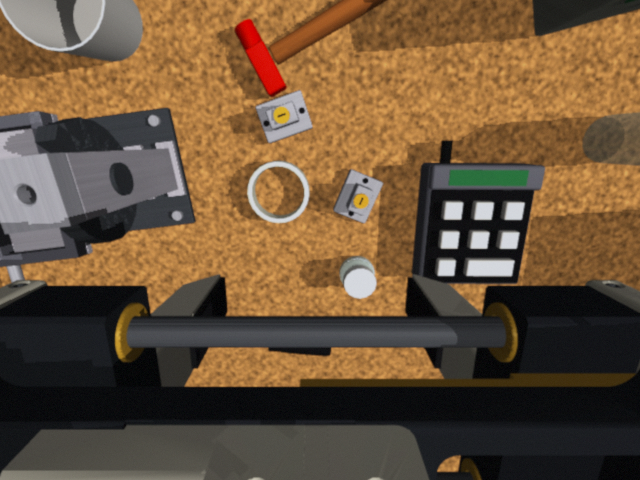

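View pics/w2.png

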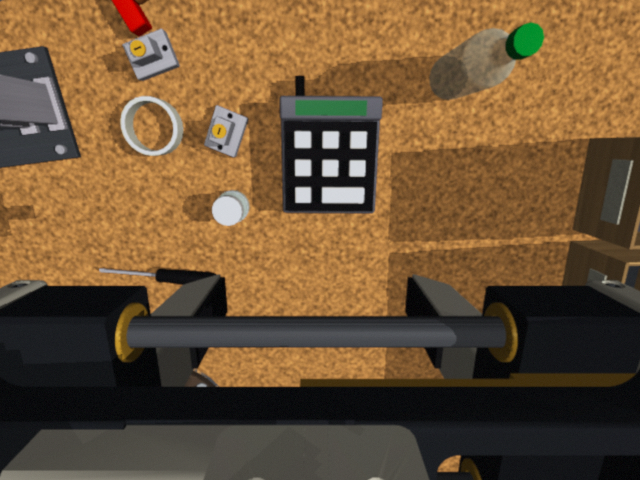

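The wrist views show locks at w1 (284,116) and (358,196), the keypad squared to the robot, and the bush hole at w0 (418,131). Next I'll fit locks by silhouette and the keypad by key centroids, and take a closer jig picture.

```bash
cat > h.py <<'E'
import cv2, numpy as np
from scipy.optimize import minimize, least_squares
from scipy.spatial.transform import Rotation as R
from station import env, open_jaws, close_gripper, ik, viewer, ticket, nets
def snap(name):
    k=viewer.calibration("wrist"); im=viewer.get_image("wrist"); cv2.imwrite(f"pics/{name}.png",im); np.savez(f"pics/{name}.npz",**k); return im,k
def load(name): return cv2.imread(f"pics/{name}.png"),dict(np.load(f"pics/{name}.npz"))
def proj(P,k):
    T=np.linalg.inv(k["pose"]); q=(np.asarray(P)@T[:3,:3].T+T[:3,3])@k["mtx"].T; return q[:,:2]/q[:,2:]
def back(uv,z,k):
    d=k["pose"][:3,:3]@np.linalg.solve(k["mtx"],[uv[0],uv[1],1]); o=k["pose"][:3,3]; return o+d*(z-o[2])/d[2]
def box(sx,sy,z0,z1): return np.array([[a*sx/2,b*sy/2,z] for a in(-1,1) for b in(-1,1) for z in(z0,z1)])
BOX=[box(.05,.064,0,.016),box(.024,.036,.016,.046)]
def fit_lock(im,k,xy):
    """x, y, yaw (rad), IoU of a lock standing on the bench near xy: silhouette fit"""
    hsv=cv2.cvtColor(im,cv2.COLOR_BGR2HSV); c=proj([[*xy,.015]],k)[0]
    yy,xx=np.mgrid[:480,:640]; near=np.hypot(xx-c[0],yy-c[1])<.055*k["mtx"][0,0]/(k["pose"][2,3]-.02)
    grey=(hsv[...,1]<70)|((hsv[...,1]>185)&(hsv[...,2]>150))
    m=cv2.morphologyEx((grey&near).astype(np.uint8),cv2.MORPH_OPEN,np.ones((3,3)))
    n,l,s,ce=cv2.connectedComponentsWithStats(m); i=1+np.argmin(np.hypot(*(ce[1:]-c).T)+1e3*(s[1:,4]<200))
    m=cv2.morphologyEx((l==i).astype(np.uint8),cv2.MORPH_CLOSE,np.ones((9,9)))
    def cost(v):
        r=np.zeros((480*4,640*4),np.uint8)[:1920]
        for b in BOX:
            P=b@R.from_euler('z',v[2]).as_matrix().T+[v[0],v[1],0]
            cv2.fillConvexPoly(r,cv2.convexHull(np.int32(np.round(proj(P,k)*4+1.5))),1)
        r=cv2.resize(r*255,(640,480),interpolation=cv2.INTER_AREA)/255.
        return -np.minimum(r,m).sum()/np.maximum(r,m).sum()
    best=None
    for a in np.arange(0,180,22.5):
        s=minimize(cost,[*xy,np.radians(a)],method='Nelder-Mead',options=dict(initial_simplex=np.array([[*xy,np.radians(a)]]+[[xy[0]+.01,xy[1],np.radians(a)],[xy[0],xy[1]+.01,np.radians(a)],[*xy,np.radians(a+20)]])))
        if best is None or s.fun<best.fun: best=s
    return *best.x,-best.fun
KEYS=dict(k1=(.026,.04),k2=(.026,0),k3=(.026,-.04),k4=(-.014,.04),k5=(-.014,0),k6=(-.014,-.04),clear=(-.054,.04),enter=(-.054,-.02))
def fit_keypad(im,k,xy):
    hsv=cv2.cvtColor(im,cv2.COLOR_BGR2HSV); c=proj([[*xy,.056]],k)[0]
    m=((hsv[...,2]>180)&(hsv[...,1]<40)).astype(np.uint8)
    n,l,s,ce=cv2.connectedComponentsWithStats(m)
    B=np.array([back(ce[i],.056,k)[:2] for i in range(1,n) if s[i,4]>60 and np.hypot(*(ce[i]-c))<110])
    K=np.array(list(KEYS.values()))
    def res(v):
        P=K@R.from_euler('z',v[2]).as_matrix()[:2,:2].T+v[:2]
        return np.min(np.linalg.norm(P[:,None]-B[None],axis=2),axis=1)
    s=least_squares(res,[*xy,0],loss='soft_l1',f_scale=.003); return s.x,res(s.x),len(B)
E
python3 - <<'E'
from h import *
im,k=load("w1")
for xy in [(.656,-.057),(.555,-.153)]: print(np.round(fit_lock(im,k,xy),4))
for n in("w1","w2"): im,k=load(n); print(fit_keypad(im,k,(.513,-.3)))
im,k=load("w0"); print(back((418,131),.233,k), back((198,160),.229,k))
env.goto([.49,.24,.34],[180,0,0]); env.pause(.3); im,k=snap("jig")
cv2.imwrite("pics/jigc.png",cv2.resize(im[20:280,110:510],None,fx=2,fy=2,interpolation=cv2.INTER_CUBIC))
E
```

```text
[ 0.6567 -0.0558  3.4647  0.9713]
[ 0.5498 -0.1579  1.1906  0.9582]
(array([ 0.5122536 , -0.31825813, -0.00345937]), array([1.23796762e-04, 7.42490507e-05, 1.00959795e-04, 2.72513144e-04,
       3.44220192e-04, 9.25202233e-05, 2.12793318e-04, 2.47265154e-04]), 8)
(array([ 0.51198245, -0.31851528, -0.00439101]), array([3.20562351e-04, 2.87072911e-04, 2.04423219e-04, 3.37650281e-04,
       3.04777105e-04, 1.40057298e-04, 3.46309661e-04, 3.14188925e-05]), 10)
[0.58603848 0.12356454 0.233     ] [0.55306985 0.38140222 0.229     ]
```

View pics/jigc.png

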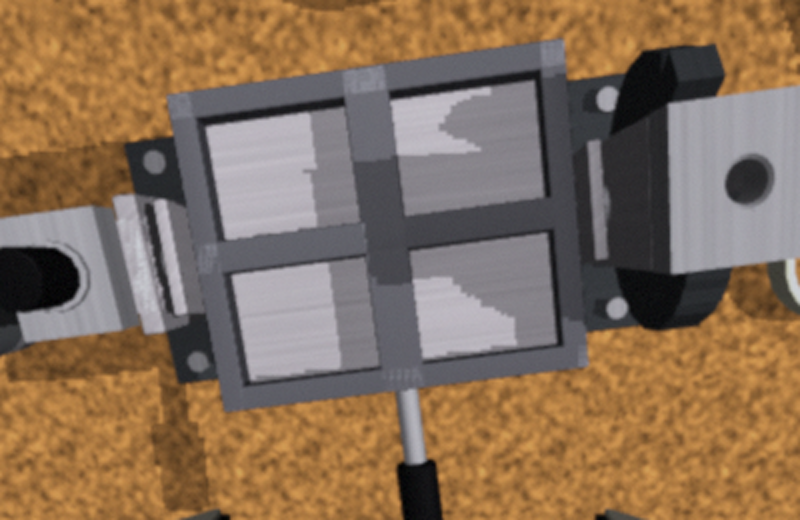

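The crop shows the four nests' inner rims clearly, with corners such as (202,121) to (366,222) for far-left, and the bush hole at (750,181). I'll fit the jig pose and cradle angle from these.

Run:
```python
from h import *
im,k=load("jig")
C=dict(TL=[(202,121),(345,99),(366,222),(221,242)],TR=[(388,95),(538,73),(552,197),(405,216)],BL=[(228,274),(367,255),(381,366),(246,384)],BR=[(409,250),(551,230),(563,344),(422,360)])
cen=dict(TL=(.035,.045),TR=(.035,-.045),BL=(-.035,.045),BR=(-.035,-.045))
P=[];U=[]
for n in C:
    for (a,b),u in zip([(1,1),(1,-1),(-1,-1),(-1,1)],C[n]):
        P.append([cen[n][0]+a*.0275,cen[n][1]+b*.0345,-.004]); U.append(u)
P=np.array(P);U=np.array(U)/2+[110,20]
bu=np.array([750,181])/2+[110,20]
def f(v,h=.15,bush=True):
    Rz=R.from_euler('z',v[2]).as_matrix(); Q=P@R.from_euler('y',-v[3]).as_matrix().T@Rz.T+[v[0],v[1],h]
    r=(proj(Q,k)-U).ravel()
    if bush: r=np.r_[r,(proj((np.array([[0,-.13,.083]])@Rz.T+[v[0],v[1],.15]),k)-bu).ravel()]
    return r
for b in(True,False):
    s=least_squares(lambda v:f(v,bush=b),[.56,.24,0,0],loss='soft_l1'); print(s.x,np.round(s.fun if 0 else f(s.x),1))
s=least_squares(lambda v:f(v[:4],v[4],False),[.56,.24,0,0,.15],loss='soft_l1'); print(s.x)
print(back(bu,.233,k))
hs=cv2.cvtColor(im,cv2.COLOR_BGR2GRAY)[80:140,440:520]; m=(hs<95).astype(np.uint8)
n,l,st,ce=cv2.connectedComponentsWithStats(m); print([(st[i].tolist(),(ce[i]+[440,80]).round(1)) for i in range(1,n) if st[i,4]>50])
```

```text
[ 0.56877509  0.25246404  0.12726403 -0.1310751 ] [-1.4 -0.1  0.2  0.5 -2.1  0.1 -0.9 -0.2  1.2 -0.7  0.9 -0.4 -0.3 -0.3
  0.4  0.1 -1.8 -0.3 -0.4 -0.3  0.3  1.5 -1.4  1.4  0.4 -0.7  1.7 -0.4
  1.1  0.8  1.   1.8 -0.2 -0.1]
[ 0.56879936  0.25250143  0.12760164 -0.13243963] [-1.4 -0.1  0.2  0.5 -2.1  0.1 -0.9 -0.2  1.2 -0.7  0.8 -0.4 -0.4 -0.3
  0.3  0.1 -1.8 -0.3 -0.4 -0.3  0.2  1.5 -1.5  1.4  0.3 -0.7  1.7 -0.4
  1.1  0.8  1.   1.8 -0.3 -0.2]
[ 0.56866333  0.25262698  0.12735514 -0.09556163  0.14475287]
[0.58520404 0.12335623 0.233     ]
[([0, 0, 5, 60, 271], array([441.8, 111.2])), ([33, 19, 23, 23, 427], array([484.1, 109.7]))]
```

```bash
cat >> h.py <<'E'
J=np.array([.5688,.2525,.15]); YAW=.1273; KP=(.5121,-.3184,-.004)
def jig(p): return R.from_euler('z',YAW).as_matrix()@np.array(p)+J          # jig axes, origin on trunnion axis
def cr(p,th): return jig(R.from_euler('y',-th).as_matrix()@np.array(p))      # p from trunnion axis, turning with the cradle
def lever(a0,a1,back_off=.0):
    o=[180,0,np.degrees(YAW)]; L=np.array([-.15,0,-.024])
    q=cr(L,a0); open_jaws(); env.goto([q[0],q[1],max(q[2]+.12,.2)],o)
    print("touch",env.move_linear(q,force_limit=15)); close_gripper(40); print("width",env.current_grip_width())
    for a in np.linspace(a0,a1,max(2,int(abs(a1-a0)/.06)+1))[1:]: env.move_linear(cr(L,a),rate=.08)
    env.pause(.3); print("F",env.current_contact_force()); open_jaws()
    q=env.current_position(); env.move_linear([q[0],q[1],q[2]+.15])
def shot(name):
    env.goto([.49,.24,.34],[180,0,0]); env.pause(.3); im,k=snap(name)
    cv2.imwrite(f"pics/{name}c.png",cv2.resize(im[20:280,110:510],None,fx=2,fy=2,interpolation=cv2.INTER_CUBIC)); return im,k
def overlay(im,k,th):
    for cx in(-.035,.035):
        for cy in(-.045,.045):
            Q=[cr([cx+a*.0275,cy+b*.0345,-.004],th) for a,b in[(1,1),(1,-1),(-1,-1),(-1,1)]]
            cv2.polylines(im,[np.int32(proj(Q,k)*16)],True,(0,0,255),1,cv2.LINE_AA,4)
    return im
E
python3 - <<'E'
from h import *
lever(-.131,0.)
im,k=shot("lev"); im=cv2.resize(im,None,fx=2,fy=2,interpolation=cv2.INTER_CUBIC); k["mtx"]=np.diag([2,2,1])@k["mtx"]
cv2.imwrite("pics/levo.png",overlay(im,k,0.)[40:560,220:1020]); print(env.current_clock())
E
```

```text
touch False
width 0.02081323404692943
F [ 3.02454897  4.47867935 -4.97508481]
16.55
```

View pics/levo.png

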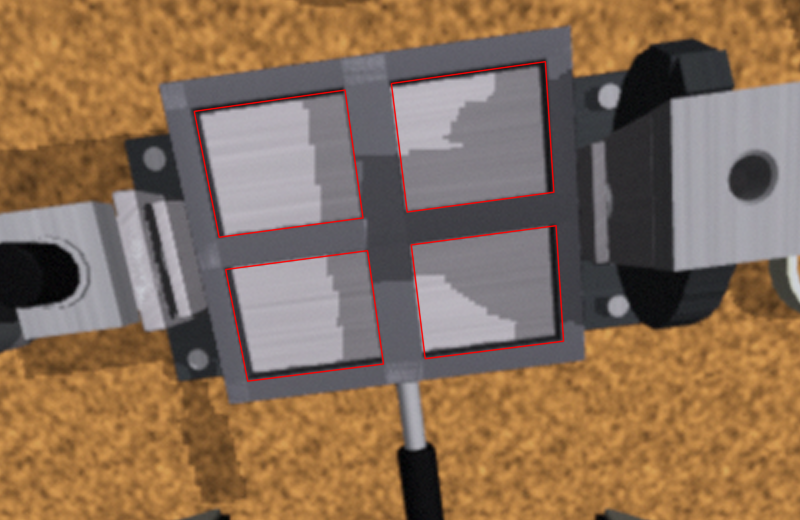

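The overlay matches all four nest rims within a pixel or two, so the jig pose is good and the cradle is level. Now I'll move the locks. Lock A sits near the mallet head, so I'll grip it across y first and regrip it in the open.

```bash
cat >> h.py <<'E'
Z=.041
def nrm(a): return (a+90)%180-90
def look(xy,name):
    env.goto([xy[0]-.07,xy[1],.33],[180,0,0]); env.pause(.3); im,k=snap(name); f=fit_lock(im,k,xy); print(name,np.round(f,4)); return f
def pick(x,y,psi):
    open_jaws(); env.goto([x,y,.2],[180,0,psi]); print("touch",env.move_linear([x,y,Z],force_limit=12)); close_gripper(35)
    env.move_linear([x,y,.33],rate=.25); print("w",round(env.current_grip_width(),4))
def put(x,y,z,psi):
    env.move_linear([x,y,.33],rate=.25,rotation=[180,0,psi]); env.move_linear([x,y,z+Z+.03])
    print("down",env.move_linear([x,y,z+Z-.003],rate=.04,force_limit=6),env.current_position()[2]-z-Z)
    open_jaws(); env.pause(.2); env.move_linear([x,y,.33],rate=.25)
PL=nrm(np.degrees(YAW)+90)
E
python3 - <<'E'
from h import *
im,k=load("w1"); print("mallet",[back(u,.03,k)[:2].round(3) for u in((240,28),(280,92))])
f=look((.55,-.158),"lb"); pick(f[0],f[1],nrm(np.degrees(f[2])+90))
n=cr([.035,-.045,-.02],0); put(n[0],n[1],n[2],PL)
f=look((.6567,-.0558),"la"); print(env.current_clock())
E
```

```text
mallet [array([ 0.756, -0.007]), array([ 0.685, -0.053])]
lb [ 0.5498 -0.1579  1.1879  0.9734]
touch False
w 0.0236Traceback (most recent call last):
  File "<stdin>", line 4, in <module>
  File "h.py", line 72, in put
    env.move_linear([x,y,.33],rate=.25,rotation=[180,0,psi]); env.move_linear([x,y,z+Z+.03])
    ~~~~~~~~~~~~~~~^^^^^^^^^^^^^^^^^^^^^^^^^^^^^^^^^^^^^^^^^
host.PlanningError: the arm cannot follow that straight line within its joint ranges
```

Run:
```python
from h import *
print(np.round(env.current_joints(),0)); n=cr([.035,-.045,-.02],0)
for psi in(PL,PL+180):
  for z in(.33,.171):
    q=ik([n[0],n[1],z],[180,0,psi]); print(psi,z,None if q is None else np.round(q,0))
```

```text
[-35.  28.  71.  94. -27.  78. -73.]
-82.70624726798462 0.33 [ 10.  36. -61.  76.  31.  86. 139.]
-82.70624726798462 0.171 [ -63.   50.   73.   95.  -50.   74. -153.]
97.29375273201538 0.33 [-51.  28.  44.  82. -19.  78.   1.]
97.29375273201538 0.171 [-47.  34.  36.  94. -22.  59.   3.]
```

```bash
sed -i 's/^PL=.*/PL=np.degrees(YAW)+90/; s/^    env.move_linear(\[x,y,.33\],rate=.25,rotation=\[180,0,psi\]); /    c=env.current_position(); env.move_linear([c[0],c[1],.4],rate=.25); env.goto([x,y,.4],[180,0,psi]); /' h.py
python3 - <<'E'
from h import *
n=cr([.035,-.045,-.02],0); put(n[0],n[1],n[2],PL)
f=look((.6567,-.0558),"la"); print(env.current_clock(),np.round(env.current_joints()))
im,k=shot("pl")
E
```

```text
down True 0.001954260771971146
la [ 0.6685 -0.0806  2.1923  0.712 ]
30.3167 [-44.  31.  71.  91. -30.  80. -59.]
```

View pics/plc.png

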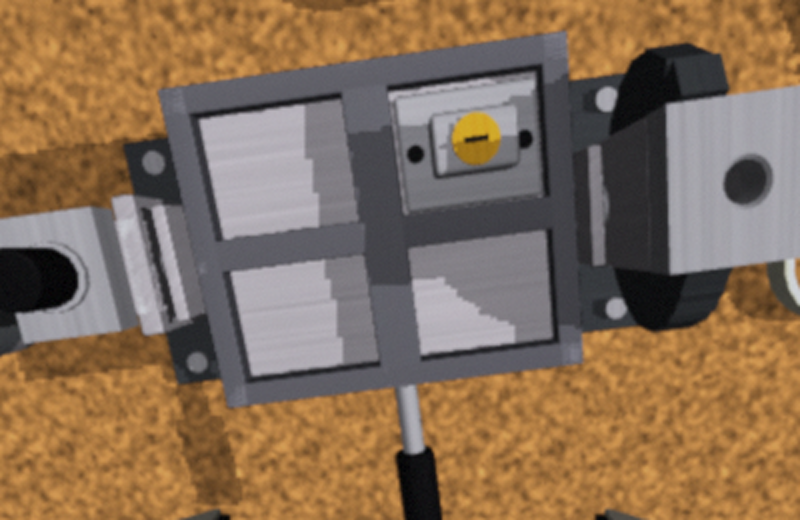

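Lock B sits flat in the far-right nest (crop 470,140). The fit for lock A was poor, so it may have been knocked. I'll look at that picture.

```bash
python3 -c "
import cv2; im=cv2.imread('pics/la.png'); cv2.imwrite('pics/lac.png',cv2.resize(im[0:280,120:520],None,fx=1.5,fy=1.5))"
```

```text
(no output)
```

View pics/lac.png

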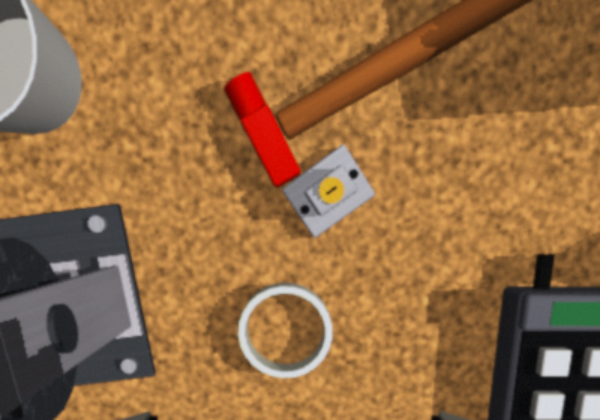

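The lock was knocked aside. It now lies at crop (330,190), touching the mallet head, which polluted the mask. I'll exclude red from the mask, refit, grip across y and regrip at a free spot.

```bash
sed -i "s/((hsv\[...,1\]>185)&(hsv\[...,2\]>150))/((hsv[...,1]>185)\&(hsv[...,2]>150)\&(abs(hsv[...,0].astype(int)-25)<8))/" h.py
python3 - <<'E'
from h import *
im,k=load("la"); b=back((120+330/1.5,190/1.5),.049,k); print(b)
f=look(b[:2],"la2")
if f[3]>.93:
    psi=nrm(np.degrees(f[2])); pick(f[0],f[1],psi); put(.43,-.01,0,psi)
    g=look((.43,-.01),"la3"); print(psi,env.current_clock())
    for s in(90,-90,270): 
        q=ik([g[0],g[1],Z],[180,0,nrm(np.degrees(g[2]))+s]); print(s,None if q is None else np.round(q))
E
```

```text
[ 0.67833362 -0.08277278  0.049     ]
la2 [ 0.6787 -0.0833  0.6157  0.9691]
touch False
w 0.0358
down True -0.0005874857453625273
la3 [ 0.4291 -0.0094  0.6157  0.9709]
35.27732985854735 46.0583
90 [ 33.  35. -51. 126.  44.  40. -14.]
-90 [ -28.   27.   29.  130.  -28.   28. -121.]
270 [ -28.   27.   29.  130.  -28.   28. -121.]
```

Run:
```python
from h import *
pick(.4291,-.0094,35.28+90)
n=cr([.035,.045,-.02],0); put(n[0],n[1],n[2],PL)
im,k=shot("pl2"); print(env.current_clock(), [(round(d["p"],2),np.round(d["position"],3)) for d in nets.recognise("wrist","lock0")])
viewer.get_image("top"); print([(round(d["p"],2),np.round(d["position"],3)) for d in nets.recognise("top","lock0")])
```

```text
touch False
w 0.024
down True 0.0014063492457192309
59.9667 [(0.91, array([0.592, 0.293, 0.155])), (0.88, array([0.607, 0.216, 0.147]))]
[(0.97, array([0.607, 0.208, 0.147])), (0.83, array([0.597, 0.296, 0.145]))]
```

View pics/pl2c.png

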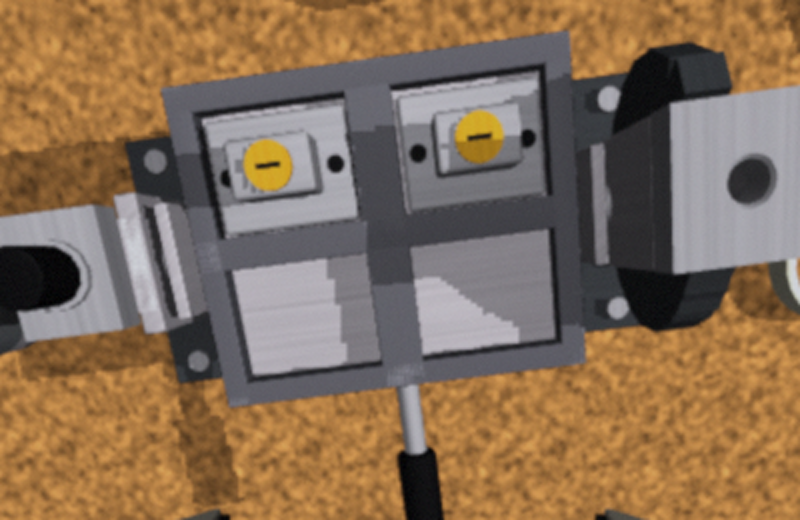

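Both locks lie flat in the far nests and no others are visible. Now I'll tip the cradle to 30° and check it by overlay.

Run:
```python
from h import *
lever(-.005,.524)
im,k=shot("tip"); im=cv2.resize(im,None,fx=2,fy=2,interpolation=cv2.INTER_CUBIC); k["mtx"]=np.diag([2,2,1])@k["mtx"]
cv2.imwrite("pics/tipo.png",overlay(im,k,.524)[40:560,220:1020]); print(env.current_clock(),proj([cr([-.0075,.0795,-.004],.524),cr([-.0625,.0795,-.004],.524)],k)-[220,40])
```

```text
touch False
width 0.020920003293529926
F [ 3.2012645   5.09679223 -3.82134772]
68.7417 [[224.59402975 263.48466544]
 [255.95481222 351.79733602]]
```

View pics/tipo.png

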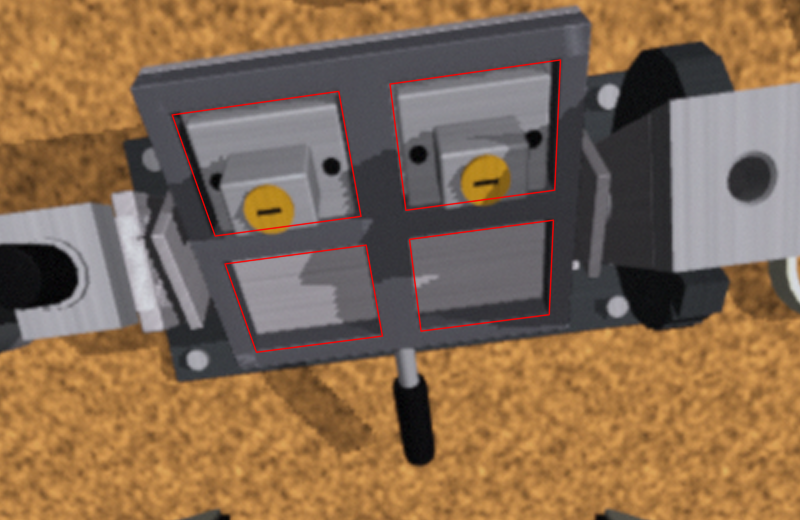

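The overlay at 30° matches. The measured knob position puts the pin park at jig (0, +0.130). Now I'll do the pin transfer.

Run:
```python
from h import *
p=jig([0,.13,0]); b=jig([0,-.13,0]); print(p,b)
open_jaws(); env.goto([p[0],p[1],.33],[180,0,PL]); print("touch",env.move_linear([p[0],p[1],.218],rate=.1,force_limit=10),env.current_position()[2]); close_gripper(30)
print("w",env.current_grip_width()); env.move_linear([p[0],p[1],.35],rate=.1); print("w",env.current_grip_width())
env.move_linear([b[0],b[1],.35],rate=.15); env.move_linear([b[0],b[1],.312],rate=.1)
print("ins",env.move_linear([b[0],b[1],.255],rate=.03,force_limit=15),env.current_position(),env.current_contact_force(),env.current_grip_width(),env.current_clock())
```

```text
[0.55229566 0.38144808 0.15      ] [0.58530434 0.12355192 0.15      ]
touch False 0.21879062972364902
w 0.02304027083884228
w 0.02332157171869581
ins True [0.58588698 0.12139617 0.25593565] [-0.21441352 -1.03230394  5.77190899] 0.02322237977892052 78.15
```

Run:
```python
from h import *
open_jaws(); q=env.current_position(); env.move_linear([q[0],q[1],.36],rate=.15)
env.goto([.50,.2,.37],[180,0,0]); env.pause(.3); im,k=snap("pinned")
print([(round(d["p"],2),np.round(d["position"],3)) for d in nets.recognise("wrist","pin")],env.current_clock())
s=cv2.cvtColor(im,cv2.COLOR_BGR2GRAY)
o=[jig([a*.014,-.13+c*.014,.083]) for a,c in[(np.cos(t),np.sin(t)) for t in np.linspace(0,6.28,24)]]
o2=[jig([np.cos(t)*.012,-.13+np.sin(t)*.012,.117]) for t in np.linspace(0,6.28,24)]
im=cv2.resize(im,None,fx=2,fy=2,interpolation=cv2.INTER_CUBIC); k["mtx"]=np.diag([2,2,1])@k["mtx"]; overlay(im,k,.524)
for c in(o,o2): cv2.polylines(im,[np.int32(proj(c,k)*16)],True,(0,255,0),1,cv2.LINE_AA,4)
cv2.imwrite("pics/pinc.png",im[40:560,300:1100])
```

```text
[(0.84, array([0.587, 0.129, 0.267]))] 82.0667
```

View pics/pinc.png

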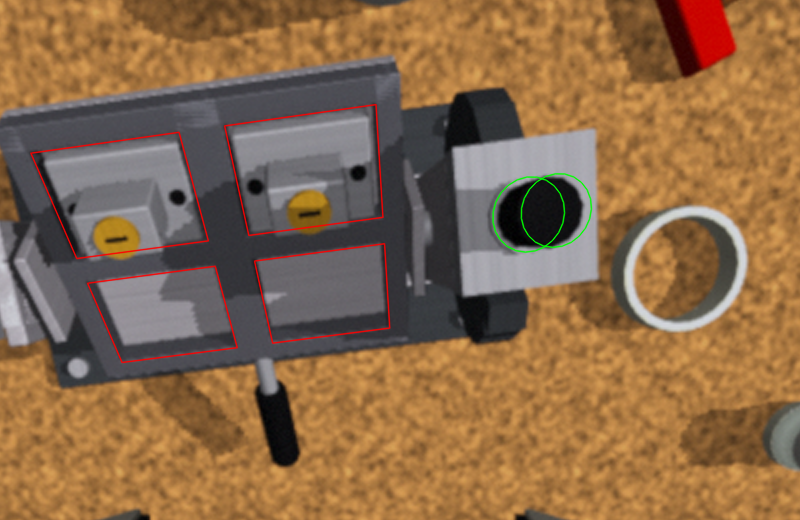

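The overlay shows the pin in the bush, with the knob about 3 mm off the prediction. I'll press the knob with closed fingertips, which seats it and measures its height (fully down should give TCP z of about 0.284).

Run:
```python
from h import *
b=jig([0,-.13,0]); close_gripper(10)
for d in(0,.004):
    env.goto([b[0],b[1]+d,.33],[180,0,PL]); env.move_linear([b[0],b[1]+d,.292],rate=.1)
    print(env.move_linear([b[0],b[1]+d,.274],rate=.02,force_limit=20),env.current_position(),env.current_contact_force()); env.move_linear([b[0],b[1]+d,.34],rate=.1)
env.goto([.52,.1235,.37],[180,0,0]); env.pause(.3); im,k=snap("pinned2")
print([(round(d["p"],2),np.round(d["position"],3)) for d in nets.recognise("wrist","pin")],env.current_clock())
g=cv2.cvtColor(im,cv2.COLOR_BGR2GRAY); u=proj([jig([0,-.13,.117])],k)[0]; m=(g<60).astype(np.uint8)
n,l,s,ce=cv2.connectedComponentsWithStats(m); i=1+np.argmin(np.hypot(*(ce[1:]-u).T)+1e3*(s[1:,4]<150)); x,y,w,h,_=s[i]
lab=l==i; print(u,s[i],ce[i]); rr=12e-3*k["mtx"][0,0]/(k["pose"][2,3]-.267); print("pred r",rr)
cv2.imwrite("pics/p2c.png",cv2.resize(im[int(u[1])-60:int(u[1])+60,int(u[0])-80:int(u[0])+80],None,fx=5,fy=5,interpolation=cv2.INTER_CUBIC))
```

```text
True [0.58558935 0.12368349 0.28439207] [-3.65365025 -0.8965787   8.07063221]
True [0.58559992 0.12779844 0.28440789] [-2.84669087 -0.8598962   9.00061098]
[(0.21, array([ 0.46 , -0.312,  0.053]))] 90.5917
[316.5268574  155.25461981] [297 139  33  33 838] [313.14916468 155.39856802]
pred r 16.596542121378647
```

View pics/p2c.png

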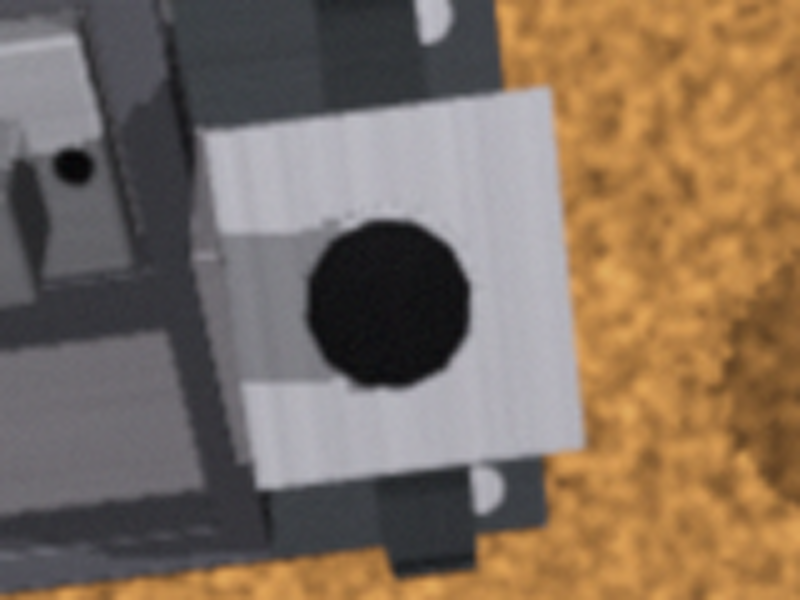

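The knob is at z 0.267 at two points, so the pin is upright and fully seated. Next, the keypad.

Run:
```python
from h import *
close_gripper(10); first=True
for n in("clear","k4","k2","k6","enter"):
    x,y=R.from_euler('z',KP[2]).as_matrix()[:2,:2]@KEYS[n]+KP[:2]
    if first: env.goto([x,y,.3],[180,0,0]); first=False
    env.move_linear([x,y,.095],rate=.15); env.pause(.2)
    hit=env.move_linear([x,y,.0675],rate=.03,force_limit=10); env.pause(.25)
    print(n,hit,round(env.current_position()[2],4),np.round(env.current_contact_force(),1)); env.move_linear([x,y,.095],rate=.06)
env.move_linear([x,y,.3],rate=.2); env.goto([.45,-.1,.4],[180,0,0]); env.pause(1)
env.goto([.49,.22,.37],[180,0,0]); env.pause(.3); snap("end")
for c,l in(("wrist","lock0"),("wrist","pin")): print([(round(d["p"],2),np.round(d["position"],3)) for d in nets.recognise(c,l)])
print(env.current_clock())
```

```text
clear True 0.0683 [-1.5  0.6  9. ]
k4 True 0.0683 [-0.6  1.2  8.4]
k2 True 0.0683 [-2.3  0.3  7.4]
k6 True 0.0683 [-1.9  0.3  7.1]
enter True 0.0683 [-0.8  1.   8. ]
[(0.97, array([0.611, 0.213, 0.172])), (0.75, array([0.595, 0.295, 0.182]))]
[(0.67, array([0.588, 0.134, 0.265]))]
110.25
```

View pics/end.png

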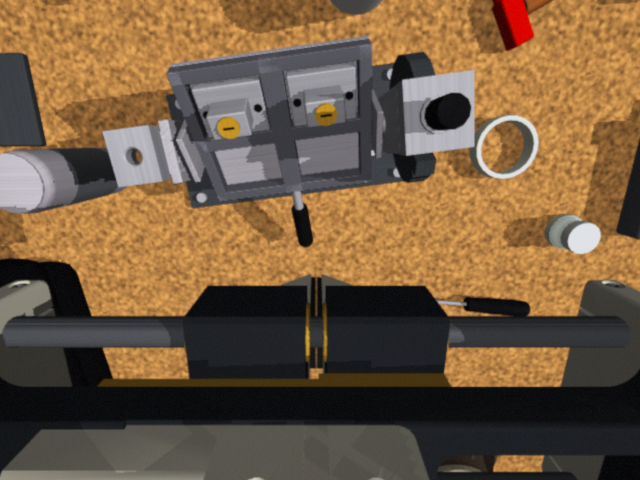

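Both locks are nested (228,128 and 325,114), the cradle is tipped and the pin is down in the bush at (440,115). All five keys bottomed at 5 mm.

```bash
python3 -c "
from station import ticket; print(ticket.hand_in())"
```

```text
the job is handed in; nothing more can be done
None
```

The job is handed in: both lock bodies are nested, the cradle is pinned at 30°, and Clear, 4, 2, 6, Enter were pressed in order at about 110 s on the robot clock; hand-in gave no verdict.

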